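Put the water filter on bypass for a cartridge change

TASK

The cartridge in the water filter set on the bench is about to be changed, so put the set on bypass by pushing its valve levers round with the fingertips: first open the bypass valve, the one in the middle of the rear pipe, fully to its stop so that the water is never cut off, and only then close the left and right filter valves in the branch pipes, in either order, fully to their stops. A lever along its pipe is open, a lever across it is closed. Only push: do not take a lever between the fingers, and leave the spare cartridge, the tape and everything else lying where they are.

Things in the scene. Friction and masses are not known exactly. Their poses are not given: they have to be found in the camera images.
- filter_board: Water filter set fixed to the bench: grey board 230 (x) x 400 (y) x 12 mm, origin under its centre, x away from the robot, turned up to 0.3 rad. 22 mm steel pipes, axes 40 mm up: rear pipe along y at x=+50 with the bypass valve at y=0; branches along x at y=+/-120, each with a valve at x=0, to a white cartridge along y at x=-80. All but the levers and valve stems is below 64 mm.
- bypass_valve (a joint): Angle of the lever of the bypass valve (rear pipe, middle), rad. 0 = closed: lever across the rear pipe, pointing to the board's -x (to the robot). 1.571 = open: lever along the rear pipe, pointing to the board's -y (right). It grows counter-clockwise seen from above. Starts between 0 and 0.25.
- left_valve (a joint): Angle of the lever of the left filter valve (left branch), rad. 0 = open: lever along its branch pipe, pointing to the board's -x (to the robot). 1.571 = closed: lever across the pipe, pointing to the board's +y (outward, left). It grows clockwise seen from above. Starts between 0 and 0.25.
- right_valve (a joint): Angle of the lever of the right filter valve (right branch), rad. 0 = open: lever along its branch pipe, pointing to the board's -x (to the robot). 1.571 = closed: lever across the pipe, pointing to the board's +y (inward, left). It grows clockwise seen from above. Starts between 0 and 0.25.
- bypass_valve_grip (a point): Centre of the black sleeve (60 long, 18 wide, 12 mm tall, 84 to 96 mm above the bench) on the lever of the bypass valve, 62 mm from the pivot; x axis from pivot to tip, z up. Free air below it. The lever turns level with about 4 N pushed sideways at the sleeve, has hard stops at 0 and 1.571 rad and no spring: it stays where it is left.
- bypass_valve_pivot (a point): Point on the pivot axis of the lever of the bypass valve, 90 mm above the bench; axes as the grip's. The bare cranked arm reaches from here to 32 mm out, where the sleeve begins.
- left_valve_grip (a point): Centre of the black sleeve (60 long, 18 wide, 12 mm tall, 84 to 96 mm above the bench) on the lever of the left filter valve, 62 mm from the pivot; x axis from pivot to tip, z up. Free air below it. The lever turns level with about 4 N pushed sideways at the sleeve, has hard stops at 0 and 1.571 rad and no spring: it stays where it is left.
- left_valve_pivot (a point): Point on the pivot axis of the lever of the left filter valve, 90 mm above the bench; axes as the grip's. The bare cranked arm reaches from here to 32 mm out, where the sleeve begins.
- right_valve_grip (a point): Centre of the black sleeve (60 long, 18 wide, 12 mm tall, 84 to 96 mm above the bench) on the lever of the right filter valve, 62 mm from the pivot; x axis from pivot to tip, z up. Free air below it. The lever turns level with about 4 N pushed sideways at the sleeve, has hard stops at 0 and 1.571 rad and no spring: it stays where it is left.
- right_valve_pivot (a point): Point on the pivot axis of the lever of the right filter valve, 90 mm above the bench; axes as the grip's. The bare cranked arm reaches from here to 32 mm out, where the sleeve begins.
- spare_cartridge: New filter cartridge lying loose on the bench at the right of the board: white cylinder 46 mm thick with square grey end caps, 166 mm long, origin under its middle. Bystander.
- tape_roll: Roll of black tape, 57 mm wide, 19 mm tall, lying on the board inside the loop of pipes, top 31 mm above the bench; origin under its middle. Bystander.
- scrub_brush: Grey scrubbing brush with a bow handle, 30 x 85 x 55 mm tall, at the left of the board. Origin under its middle. Bystander.
- dial_timer: White round kitchen timer with a black dial, 66 mm wide, 40 mm tall, at the front left. Origin under its middle. Bystander.
- pen: Pen lying at the right edge of the bench, 145 mm long, 12 mm wide. Origin under its middle. Bystander.
- sugar_jar: Clear jar with a screw lid, 64 mm wide, 105 mm tall, behind the board at the left. Origin under its middle. Bystander.

How it is judged:
By the outcome, as a careful person would: the job done as asked, in the order asked, and still so for the second after the job is handed in, with the robot touching nothing.
It also fails if it takes over 61 s, if anything falls off the work surface, if the arm or the gripper's body presses on something with over 40 N, if the wrist force passes 120 N, or if a joint passes its speed limit or range.

ROBOT

A 6-joint arm with a two-finger parallel gripper is mounted at the origin on a cart in front of the work surface, level with it; the furniture and walls round the work are solid. World frame = base frame: x ahead of the robot, y to its left, z up, the work surface at z = 0. Lengths are in m, angles in rad, forces in N, time in s.
With the tool pointing down it reaches from about 0.375 to 0.975 m from the base axis. Payload 3.8 kg.
Tool frame: the origin (TCP) lies between the finger pads, 19 mm behind the fingertips; this is the grasp point; z points along the fingers, y is the line along which they close (so a half turn about z gives the same grasp; the last joint's range is limited). The gripper opens to 85 mm and grips with 20 to 120 N. Pads are 22 mm wide; open, the fingers measure 114 mm over their backs; the gripper's body (76 mm by 85 mm) begins 54 mm behind the grasp point. The pads swing forward as they close: fully open they stand 13 mm farther back than shut.
Start: joints at [-1.227, 0.264, 1.604, -0, 1.274, -0.037], TCP at [0.251, -0.627, 0.25] pointing down, gripper open.
Joint ranges: [-2.63, 2.63], [-0.94, 2.18], [0.31, 2.57], [-1.31, 4.45], [0, 2.66], [-2.55, 2.55]. Speed limits (rad/s): [2.57, 2.57, 3.14, 3.14, 3.14, 3.14].

INTERFACE

Orientations are given as a rotation vector (axis times angle).
In Python, from workcell import bot gives the robot as it stands.
- The arm moves only by the shell command python3 -m creep 'ROWS' [FORCE]. ROWS is JSON, a list of rows, each a list of 5 numbers: the shift along the tool's x, y, z in units of 0.05 m (1.0 is 0.05 m), then the turn about the tool's z in units of 0.1 rad (1.0 is 0.1 rad), then the opening, from 0 (shut) to 1 (fully open). In form: [[tx, ty, tz, spin, hand], ...]. A call has 1 to 20 rows; each row shifts and turns the commanded pose from where the row before left it, along the tool's axes as they then stand; what a row does not reach is not made up. A row lasts 1/8 s, in which the tool goes at most 62.5 mm and 10.7 degrees, less where a joint would pass 70% of its speed; a pose out of reach is approached as far as the arm can. A call with a number of a shift or a turn outside -1 to 1 is refused whole. A call with a gripper value outside its range is refused whole. The fingers move at their own pace and stop on an object; FORCE is the grip in N (left out, the last holds). Time passes only in rows, so rows that do not move let the fingers close. It gives the time, the measured TCP pose, the force, the opening and the grip force at its end, in the units of the state.
- bot.read_state(): the state, without advancing time (a new reading comes with each control period).
- bot.read_camera(name): name is "side" or "top"; returns a dict with "pixels" (480x640x3 uint8, red, green, blue), "vfov" (degrees; the focal length in pixels is half the picture's height over the tangent of half this angle, whatever the lens; pixels are square), "cx", "cy" (the principal point, pixels), "dist_coeffs" ([k1, k2, p1, p2, k3] as OpenCV has them; the pictures are not rectified), "world_to_cam" (4x4, takes a point from world to camera coordinates). Camera axes: x right, y down, z forward; pixel columns grow to the right and rows downward; lengths in m; the calibration is good to about 2 mm. A picture is of the moment at which its call begins. There is no depth.
- bot.finish_job(): hands the job in; it is judged then, once.
Trained networks look in a picture, given as the dict that the camera call returned (one of the last four; its "shot" number tells which), for a name from the list of things; names that differ only in an ending like _2 or _b are one class to them, and where a whole thing is asked for, a point or a joint stands for the part that bears it (a point fixed in the world has none). Each returns a list of dicts, best first, with "score" (0 to 1); they miss things now and then, are a little off and sometimes report something else, mostly with a low value. They report only what shows in the picture. A call takes as long as a camera call.
- bot.look_for(target, picture): "bbox" ([left, top, right, bottom] in pixels, round what is visible of it).
- bot.regions_of(target, picture): "mask" (480x640 bool, what is visible of it) and "bbox" ([left, top, right, bottom] in pixels, round what is visible of it).
The state is a dict: "time": time; "q": joint angles; "joint_vel": joint speeds; "joint_torque": joint torques, N m; "tool_pos": TCP position; "tcp_rot": TCP orientation; "wrist_force": force on the tool from outside, world axes, zero at the start; "torque": the same for the moment, N m; "width": opening from 0.0 (shut) to 1.0 (fully open); "grip_force": force on a finger pad.
Only numpy, scipy, OpenCV 4.12 (cv2) and the standard library are available. Lean on these libraries where they do the work, as an engineer would, in place of code of your own. Each camera call takes 0.05 s, during which the arm holds its last target. There are 200 camera calls.

## Working session

There is one attempt and no reset: what is moved stays moved. The work goes in short steps, Python scripts to look and compute and a shell command to move; the robot and the scene stay as the last step left them, time stands still between calls to the robot, and variables do not carry over. Pictures are saved under pics/ and viewed, at most 10 in all, crops included, and the job is handed in when it is done.

```bash
mkdir -p pics; cat > h.py <<'E'
import numpy as np, cv2
from workcell import bot
def K(p):
    f=240/np.tan(np.radians(p["vfov"])/2); return np.array([[f,0,p["cx"]],[0,f,p["cy"]],[0,0,1]])
def ray(p,uv,z):
    "pixel -> world point at height z"
    d=cv2.undistortPoints(np.array([[uv]],float),K(p),np.array(p["dist_coeffs"],float)).ravel()
    T=np.array(p["world_to_cam"]);R=T[:3,:3];o=-R.T@T[:3,3];v=R.T@np.array([*d,1]);return o+v*(z-o[2])/v[2]
def proj(p,X):
    T=np.array(p["world_to_cam"]);return cv2.projectPoints(np.array(X,float).reshape(-1,1,3),cv2.Rodrigues(T[:3,:3])[0],T[:3,3],K(p),np.array(p["dist_coeffs"],float))[0].reshape(-1,2)
E
python3 - <<'E'
from h import *
for n in ("top","side"):
    p=bot.read_camera(n); cv2.imwrite(f"pics/{n}0.png",p["pixels"][:,:,::-1])
    for t in ("bypass_valve_grip","left_valve_grip","right_valve_grip","bypass_valve","filter_board","tape_roll"):
        r=bot.regions_of(t,p)
        for d in r[:4]:
            m=d["mask"];c=np.argwhere(m).mean(0)[::-1]
            print(n,t,round(d["score"],2),np.round(d["bbox"]),c.round(1),m.sum(),ray(p,c,.09).round(3))
s=bot.read_state();print(s)
E
```

```text
top bypass_valve_grip 0.55 [346. 255. 368. 301.] [357.6 278.1] 344 [ 0.469 -0.053  0.09 ]
top bypass_valve_grip 0.54 [305. 228. 321. 270.] [312.9 246.9] 327 [0.544 0.049 0.09 ]
top left_valve_grip 0.66 [244. 236. 270. 278.] [254.4 255.8] 373 [0.526 0.184 0.09 ]
top right_valve_grip 0.54 [348. 257. 365. 302.] [357.2 279.4] 352 [ 0.466 -0.052  0.09 ]
top bypass_valve 0.53 [305. 222. 323. 269.] [313.2 246.2] 351 [0.545 0.048 0.09 ]
top filter_board 0.97 [221. 197. 403. 324.] [312.7 256.8] 14999 [0.521 0.049 0.09 ]
top filter_board 0.28 [243. 236. 270. 279.] [254.2 256.6] 322 [0.524 0.184 0.09 ]
top tape_roll 0.54 [312. 250. 336. 272.] [325.7 261.9] 271 [0.508 0.02  0.09 ]
side bypass_valve_grip 0.78 [320. 238. 359. 246.] [340.2 242.6] 214 [0.542 0.059 0.09 ]
side left_valve_grip 0.2 [349. 216. 383. 224.] [365.1 220.1] 153 [ 0.469 -0.041  0.09 ]
side right_valve_grip 0.68 [317. 239. 358. 249.] [340.5 242.8] 215 [0.541 0.06  0.09 ]
side right_valve_grip 0.47 [350. 216. 384. 222.] [365.4 219.9] 153 [ 0.469 -0.042  0.09 ]
side bypass_valve 0.73 [332. 183. 384. 200.] [358.4 191. ] 656 [ 0.48
[... 321 characters left out ...]
] 167 [0.522 0.104 0.09 ]
{'time': 0.7, 'q': array([-1.22688333e+00,  2.63850450e-01,  1.60395521e+00,  2.81735126e-05,
        1.27369709e+00, -3.69037423e-02]), 'joint_vel': array([ 0.00067095,  0.00050908,  0.00030349, -0.00183398,  0.00042934,
        0.00275017]), 'joint_torque': array([ 1.36442781e-03, -5.14839685e+01, -3.67608941e+01,  1.18330263e-04,
        7.37893206e-04,  1.37815110e-05]), 'tool_pos': array([ 0.25089363, -0.62665972,  0.25003737]), 'tcp_rot': array([3.08473400e+00, 5.94548752e-01, 6.34093587e-05]), 'wrist_force': array([-0.01411439, -0.35033143, -0.27355199]), 'torque': array([-0.00460696, -0.05178957,  0.02237555]), 'grip_force': 0.0, 'width': 1.0005156963070587}
```

```bash
python3 -c "
import cv2
a=cv2.imread('pics/top0.png')[180:340,200:440];cv2.imwrite('pics/c0.png',cv2.resize(a,None,fx=3.3,fy=3.3,interpolation=cv2.INTER_CUBIC))"
```

```text
(no output)
```

View pics/c0.png

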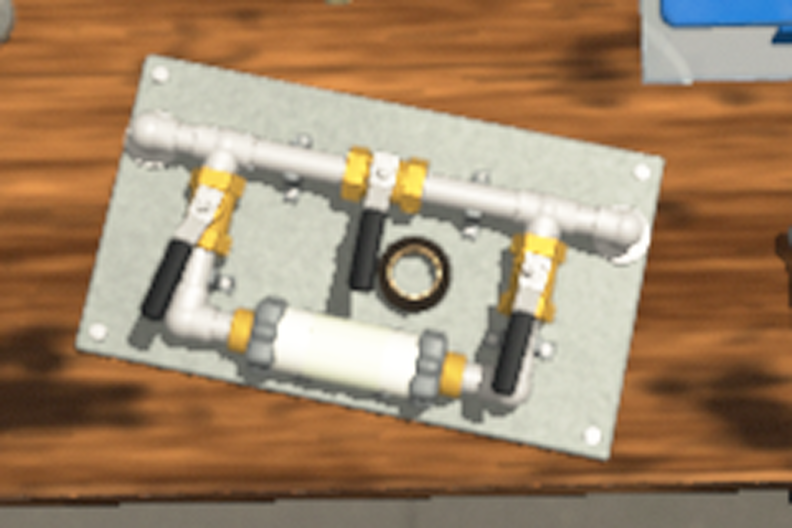

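View pics/top0.png

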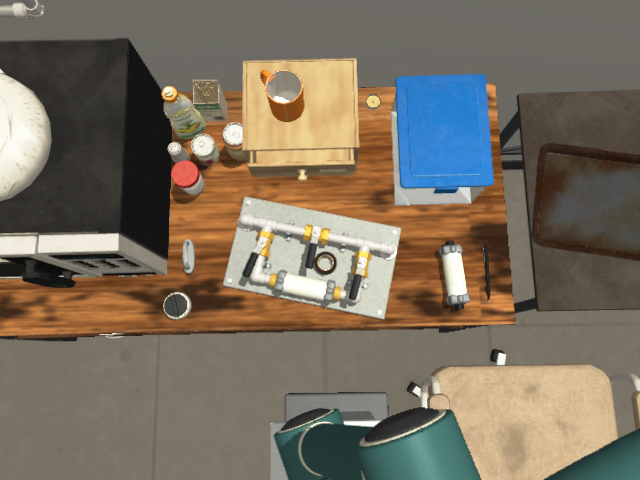

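The crop shows the board turned clockwise in the picture, with corners at about (245,197), (401,228), (384,319) and (224,285). The three black sleeves are at about (312,256), (251,265) and (355,287), and the tape lies right of the bypass lever.

```bash
cat >> h.py <<'E'
def frame(x,y,a): return np.array([x,y]),np.array([[np.cos(a),-np.sin(a)],[np.sin(a),np.cos(a)]])
PIV={"bypass":(.05,0),"left":(0,.12),"right":(0,-.12)}
def sleeves(p):
    "dark-pixel sleeve centroid in the picture near each expected sleeve -> lever angles done by caller"
E
python3 - <<'E'
from h import *
from scipy.optimize import least_squares
p=bot.read_camera("top")
cs=np.array([[150,57],[662,157],[608,458],[78,348]])/3.3+[200,180]
W=np.array([ray(p,c,.012)[:2] for c in cs]); L=np.array([[.115,.2],[.115,-.2],[-.115,-.2],[-.115,.2]])
f=least_squares(lambda v:(frame(*v)[0]+L@frame(*v)[1].T-W).ravel(),[.5,.05,0]).x
o,R=frame(*f);print("pose",f.round(4),"res mm",((o+L@R.T-W)*1000).round(1).tolist())
# sleeve ends from crop, (pivot end, tip)
E={"bypass":[(374,209),(360,290)],"left":[(183,241),(153,317)],"right":[(522,312),(506,394)]}
for k,(a,b) in E.items():
    P=[ray(p,np.array(q)/3.3+[200,180],.093)[:2] for q in (a,b)]
    pv=o+R@PIV[k]
    c=(P[0]+P[1])/2; d=R.T@(c-pv); e=R.T@(P[1]-P[0])
    th=lambda d:(np.arctan2(d[1],d[0])-np.pi)%(2*np.pi)
    print(k,"pivot",pv.round(4),"grip",c.round(4),"r",np.hypot(*d).round(4),"ang board",[round((th(v)+np.pi)%(2*np.pi)-np.pi,3) for v in (d,e)],"len",np.hypot(*e).round(4), "pivpix",proj(p,[*pv,.09]).round(1))
s=bot.regions_of("tape_roll",p)[0]; c=np.argwhere(s["mask"]).mean(0)[::-1]; print("tape",R.T@(ray(p,c,.03)[:2]-o))
E
```

```text
pose [ 0.5345  0.0506 -0.2235] res mm [[2.7, 2.9], [0.4, -3.4], [-1.8, -1.9], [-1.4, 2.4]]
bypass pivot [0.5832 0.0395] grip [0.523  0.0526] r 0.0616 ang board [np.float64(0.009), np.float64(0.039)] len 0.0581 pivpix [[316.5 230.2]]
left pivot [0.5611 0.1676] grip [0.5052 0.1916] r 0.0608 ang board [np.float64(-0.183), np.float64(-0.147)] len 0.0569 pivpix [[261.5 240.7]]
right pivot [ 0.5079 -0.0664] grip [ 0.4483 -0.0477] r 0.0624 ang board [np.float64(-0.081), np.float64(0.0)] len 0.0579 pivpix [[363.  261.1]]
tape [-0.00998143 -0.0328791 ]
```

```bash
cat >> h.py <<'E'
O,RB=frame(.5345,.0506,-.2235)
def goal(k,ang,off,r=.062):
    "tool xy and yaw for lever k at joint angle ang, pad off metres behind centreline"
    s=1 if k=="bypass" else -1
    phi=np.pi-.2235+s*ang; u=np.array([np.cos(phi),np.sin(phi)]); n=s*np.array([-u[1],u[0]])
    return O+RB@PIV[k]+r*u-off*n, (phi-np.pi/2)
def togo(xy,yaw,z):
    from scipy.spatial.transform import Rotation as Ro
    s=bot.read_state();M=Ro.from_rotvec(s["tcp_rot"]).as_matrix();cy=np.arctan2(M[1,0],M[0,0])
    d=M.T@(np.array([*xy,z])-s["tool_pos"])/.05
    print("t",round(s["time"],2),"pos",s["tool_pos"].round(4),"yaw",cy.round(3),"F",s["wrist_force"].round(1),"shift units",d.round(3),"spin units",round(-((yaw-cy+np.pi)%(2*np.pi)-np.pi)/.1,2))
E
python3 -m creep '[[0,0,0,-1,0],[0,0,0,-1,0],[0,0,0,-1,0],[0,0,0,-1,0],[0,0,0,-1,0],[0,0,0,-1,0],[0,0,0,-1,0],[0,0,0,-1,0],[0,0,0,-1,0],[0,0,0,-1,0],[0,0,0,0,0]]' 60
python3 -c "
from h import *
g=goal('bypass',.02,.038);print(g);togo(*g,.25)"
```

```text
time: 2.17
tool_pos: [0.2509, -0.6266, 0.25]
tcp_rot: [2.423, 1.999, -0.0]
wrist_force: [-0.4, 0.2, 0.5]
width: 0.001
grip_force: 0.0
(array([0.53021548, 0.08926378]), 1.3672963267948965)
t 2.17 pos [ 0.2509 -0.6266  0.25  ] yaw 1.38 F [-0.4  0.2  0.5] shift units [15.118  2.767  0.   ] spin units 0.12
```

```bash
python3 -m creep '[[0.84,0.154,0,0,0],[0.84,0.154,0,0,0],[0.84,0.154,0,0,0],[0.84,0.154,0,0,0],[0.84,0.154,0,0,0],[0.84,0.154,0,0,0],[0.84,0.154,0,0,0],[0.84,0.154,0,0,0],[0.84,0.154,0,0,0],[0.84,0.154,0,0,0],[0.84,0.154,0,0,0],[0.84,0.154,0,0,0],[0.84,0.154,0,0,0],[0.84,0.154,0,0,0],[0.84,0.154,0,0,0],[0.84,0.154,0,0,0],[0.84,0.154,0,0,0],[0.84,0.154,0,0,0],[0,0,0,0,0]]'
python3 -c "
from h import *
togo(*goal('bypass',.02,.038),.092)"
```

```text
time: 4.55
tool_pos: [0.5304, 0.092, 0.2501]
tcp_rot: [-2.42, -2.003, -0.001]
wrist_force: [-0.2, -0.4, 0.5]
width: 0.001
grip_force: 0.0
t 4.55 pos [0.5304 0.092  0.2501] yaw 1.383 F [-0.2 -0.4  0.5] shift units [-0.056  0.005  3.162] spin units 0.15
```

```bash
python3 -m creep '[[0,0,0.6,0,0],[0,0,0.6,0,0],[0,0,0.6,0,0],[0,0,0.6,0,0],[0,0,0.4,0,0],[0,0,0.36,0,0],[0,0,0,0,0]]'
python3 - <<'E'
from h import *
togo(*goal('bypass',.02,.02),.092)
for n,b in (("top",(200,180,440,340)),("side",(260,160,440,300))):
    p=bot.read_camera(n);a=p["pixels"][b[1]:b[3],b[0]:b[2],::-1];cv2.imwrite(f"pics/{n}1.png",cv2.resize(a,None,fx=3.3,fy=3.3,interpolation=2))
E
```

```text
time: 5.42
tool_pos: [0.5284, 0.0889, 0.0905]
tcp_rot: [-2.422, -1.998, 0.004]
wrist_force: [-0.1, 0.0, -0.1]
width: -0.007
grip_force: 0.0
t 5.42 pos [0.5284 0.0889 0.0905] yaw 1.38 F [-0.1  0.  -0.1] shift units [-0.346  0.031 -0.03 ] spin units 0.12
```

View pics/side1.png

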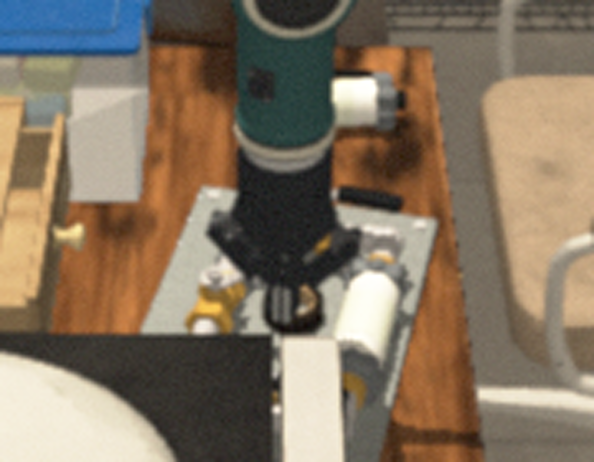

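The side picture shows the shut fingertips, at about (285,300) in the crop, beside the bypass lever and clear of the pipes, with no contact force. I'll start pushing.

```bash
python3 -m creep '[[-0.12,0.015,-0.03,0,0],[-0.12,0.015,0,0,0],[-0.1,0,0,0,0],[-0.126,-0.034,0,-1,0],[-0.126,-0.034,0,-1,0],[-0.126,-0.034,0,-1,0],[-0.126,-0.034,0,-1,0],[-0.126,-0.034,0,-1,0],[0,0,0,0,0]]'
python3 - <<'E'
from h import *
togo(*goal('bypass',.52,.02),.092)
E
```

```text
time: 6.65
tool_pos: [0.5202, 0.041, 0.0939]
tcp_rot: [1.854, 2.536, 0.001]
wrist_force: [-0.0, 0.1, 0.8]
width: 0.001
grip_force: 0.0
t 6.65 pos [0.5202 0.041  0.0939] yaw 1.879 F [-0.   0.1  0.8] shift units [ 0.003 -0.042  0.038] spin units 0.12
```

```bash
python3 -m creep '[[-0.126,-0.038,0.03,-1,0],[-0.126,-0.038,0,-1,0],[-0.126,-0.034,0,-1,0],[-0.126,-0.034,0,-1,0],[-0.126,-0.034,0,-1,0],[-0.126,-0.034,0,-1,0],[-0.126,-0.034,0,-1,0],[-0.126,-0.034,0,-1,0],[-0.126,-0.034,0,-1,0],[-0.126,-0.034,0,-1,0],[0,0,0,0,0]]'
python3 - <<'E'
from h import *
togo(*goal('bypass',1.571,.02),.092)
p=bot.read_camera("top");b=(200,180,440,340);a=p["pixels"][b[1]:b[3],b[0]:b[2],::-1];cv2.imwrite("pics/top2.png",cv2.resize(a,None,fx=3.3,fy=3.3,interpolation=2))
E
```

```text
time: 8.02
tool_pos: [0.5486, -0.0142, 0.0915]
tcp_rot: [-0.413, -3.113, 0.001]
wrist_force: [-2.2, -0.6, 0.1]
width: -0.002
grip_force: 0.7
t 8.03 pos [ 0.5486 -0.0142  0.0915] yaw 2.878 F [-2.2 -0.6  0.1] shift units [-0.04  -0.037 -0.01 ] spin units -0.4
```

View pics/top2.png

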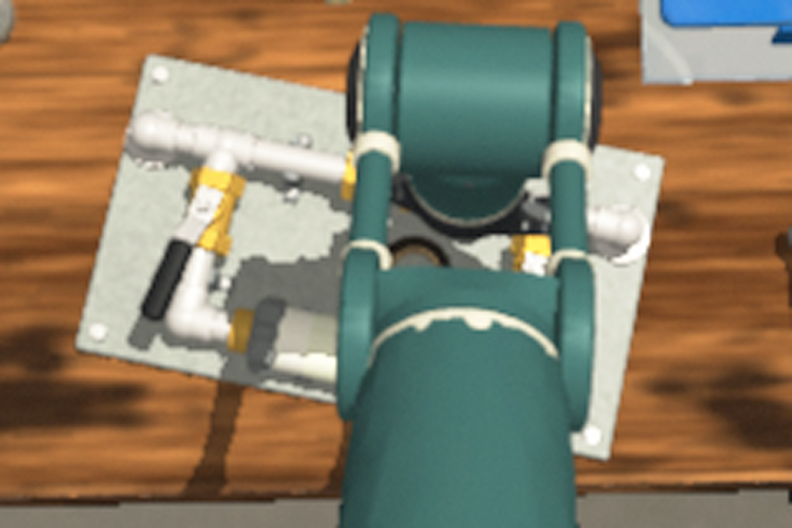

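The arm hides the lever from above. The contact force is small, so I'll creep on to the stop and watch the force.

```bash
python3 -m creep '[[-0.06,-0.02,0,-0.4,0],[-0.06,-0.01,0,0,0],[0,0,0,0,0]]'; python3 -m creep '[[-0.06,0,0,0,0],[0,0,0,0,0]]'
```

```text
time: 8.45
tool_pos: [0.5532, -0.0165, 0.0914]
tcp_rot: [-0.349, -3.118, 0.0]
wrist_force: [-5.6, 0.8, 1.1]
width: 0.0
grip_force: 2.8
time: 8.7
tool_pos: [0.5534, -0.0166, 0.0912]
tcp_rot: [-0.349, -3.112, -0.0]
wrist_force: [-13.5, 2.3, 9.4]
width: 0.002
grip_force: 7.0
```

The tool has stopped while the force climbs to 13.5 N, so the lever is on its stop. I'll press once more, back off, rise and go to the left valve.

```bash
python3 -m creep '[[-0.05,0,0,0,0],[0,0,0,0,0]]'; python3 -m creep '[[0.3,0,0,0,0],[0.4,0,0,0,0],[0,0,-0.7,0,0],[0,0,-0.8,0,0],[0,0,-0.6,0,0],[0,0,0,0,0]]'
python3 - <<'E'
from h import *
togo(*goal('left',.15,.038),.18)
E
```

```text
time: 8.95
tool_pos: [0.5535, -0.0166, 0.091]
tcp_rot: [-0.348, -3.107, -0.001]
wrist_force: [-20.3, 3.4, 14.9]
width: 0.004
grip_force: 10.3
time: 9.7
tool_pos: [0.529, -0.0104, 0.2007]
tcp_rot: [0.347, 3.113, 0.001]
wrist_force: [0.4, 0.5, 0.3]
width: -0.005
grip_force: 0.0
t 9.7 pos [ 0.529  -0.0104  0.2007] yaw 2.919 F [0.4 0.5 0.3] shift units [1.502 3.049 0.404] spin units 17.22
```

```bash
python3 -m creep '[[0.5,0.9,0,0,0],[0.5,0.9,0,0,0],[0.5,0.9,0,0,0],[0,0.35,0,1,0],[0,0,0,1,0],[0,0,0,1,0],[0,0,0,1,0],[0,0,0,1,0],[0,0,0,1,0],[0,0,0,1,0],[0,0,0,1,0],[0,0,0,1,0],[0,0,0,1,0],[0,0,0,1,0],[0,0,0,1,0],[0,0,0,1,0],[0,0,0,1,0],[0,0,0,1,0],[0,0,0,1,0],[0,0,0,1,0]]'
python3 - <<'E'
from h import *
togo(*goal('left',.15,.038),.092)
p=bot.read_camera("top");b=(200,180,440,340);a=p["pixels"][b[1]:b[3],b[0]:b[2],::-1];cv2.imwrite("pics/top3.png",cv2.resize(a,None,fx=3.3,fy=3.3,interpolation=2))
E
```

```text
time: 12.2
tool_pos: [0.4857, 0.1548, 0.1953]
tcp_rot: [-2.578, -1.795, 0.002]
wrist_force: [0.0, -0.5, 0.6]
width: -0.0
grip_force: 0.0
t 12.2 pos [0.4857 0.1548 0.1953] yaw 1.216 F [ 0.  -0.5  0.6] shift units [0.028 0.072 2.067] spin units 0.19
```

View pics/top3.png

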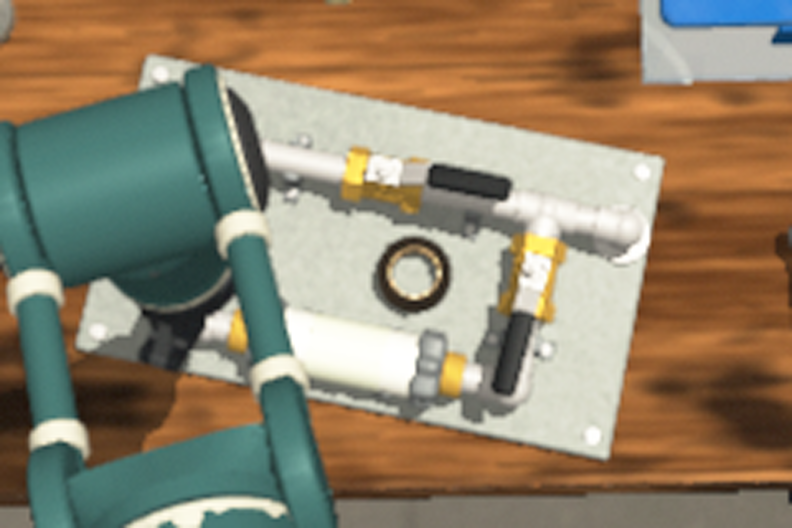

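The bypass sleeve now lies along the rear pipe, at about (468,182) in the crop. The right lever and the tape have not moved. Next is the left lever.

```bash
python3 -m creep '[[0,0.07,0.6,0,0],[0,0,0.6,0,0],[0,0,0.5,0,0],[0,0,0.35,0,0],[0,0,0,0,0]]'
python3 -c "
from h import *
togo(*goal('left',.15,.02),.092)"
```

```text
time: 12.88
tool_pos: [0.488, 0.1534, 0.0925]
tcp_rot: [-2.573, -1.8, 0.006]
wrist_force: [-1.1, -0.3, 0.4]
width: 0.001
grip_force: 0.0
t 12.88 pos [0.488  0.1534 0.0925] yaw 1.221 F [-1.1 -0.3  0.4] shift units [0.398 0.027 0.008] spin units 0.24
```

```bash
python3 -m creep '[[0.12,0,0,0,0],[0.12,0,0,0,0],[0.12,0,0,0,0],[0.126,-0.034,0,1,0],[0.126,-0.034,0,1,0],[0.126,-0.034,0,1,0],[0.126,-0.034,0,1,0],[0.126,-0.034,0,1,0],[0.126,-0.034,0,1,0],[0.126,-0.034,0,1,0],[0,0,0,0,0]]'
python3 -c "
from h import *
togo(*goal('left',.85,.02),.092)"
```

```text
time: 14.25
tool_pos: [0.5122, 0.2127, 0.0945]
tcp_rot: [-3.035, -0.811, 0.001]
wrist_force: [-1.8, -1.0, 0.8]
width: 0.003
grip_force: 0.8
t 14.25 pos [0.5122 0.2127 0.0945] yaw 0.523 F [-1.8 -1.   0.8] shift units [0.03 0.02 0.05] spin units 0.25
```

```bash
python3 -m creep '[[0.126,-0.02,0.03,1,0],[0.126,-0.034,0.01,1,0],[0.126,-0.034,0,1,0],[0.126,-0.034,0,1,0],[0.126,-0.034,0,1,0],[0.126,-0.034,0,1,0],[0.126,-0.034,0,1,0],[0.06,-0.02,0,0.4,0],[0,0,0,0,0]]'
python3 -c "
from h import *
togo(*goal('left',1.571,.02),.092)"
python3 -m creep '[[0.06,0,0,0,0],[0,0,0,0,0]]';python3 -m creep '[[0.06,0,0,0,0],[0,0,0,0,0]]'
```

```text
time: 15.38
tool_pos: [0.5554, 0.2334, 0.0924]
tcp_rot: [-3.122, 0.34, 0.001]
wrist_force: [-2.6, 2.2, -0.5]
width: -0.005
grip_force: 1.4
t 15.38 pos [0.5554 0.2334 0.0924] yaw -0.217 F [-2.6  2.2 -0.5] shift units [0.003 0.018 0.009] spin units 0.07
time: 15.62
tool_pos: [0.5586, 0.2324, 0.0925]
tcp_rot: [-3.122, 0.343, 0.0]
wrist_force: [-2.6, 2.9, 0.0]
width: 0.002
grip_force: 1.8
time: 15.88
tool_pos: [0.5597, 0.2321, 0.0924]
tcp_rot: [-3.122, 0.344, 0.006]
wrist_force: [-7.9, 5.2, 3.2]
width: 0.002
grip_force: 4.7
```

```bash
python3 -m creep '[[0.06,0,0,0,0],[0,0,0,0,0]]';python3 -m creep '[[0.05,0,0,0,0],[0,0,0,0,0]]';  python3 -m creep '[[-0.3,0,0,0,0],[-0.4,0,0,0,0],[0,0,-0.7,0,0],[0,0,-0.8,0,0],[0,0,-0.6,0,0],[0,0,0,0,0]]'
python3 - <<'E'
from h import *
togo(*goal('right',.06,.04),.18)
E
```

```text
time: 16.12
tool_pos: [0.5599, 0.232, 0.0924]
tcp_rot: [-3.123, 0.344, 0.015]
wrist_force: [-16.5, 7.2, 10.0]
width: -0.003
grip_force: 9.0
time: 16.38
tool_pos: [0.5601, 0.232, 0.0923]
tcp_rot: [3.122, -0.345, -0.023]
wrist_force: [-22.8, 9.1, 14.0]
width: 0.002
grip_force: 12.5
time: 17.12
tool_pos: [0.5349, 0.2384, 0.2011]
tcp_rot: [-3.12, 0.343, -0.011]
wrist_force: [0.8, 0.4, -0.6]
width: 0.003
grip_force: 0.0
t 17.12 pos [0.5349 0.2384 0.2011] yaw -0.219 F [ 0.8  0.4 -0.6] shift units [-0.492  6.787  0.395] spin units -15.07
```

```bash
python3 -m creep '[[-0.08,0.8,0,0,0],[-0.08,0.8,0,0,0],[-0.08,0.8,0,0,0],[-0.08,0.8,0,0,0],[-0.08,0.8,0,0,0],[-0.08,0.8,0,0,0],[0,0.8,0,0,0],[0,0.8,0,0,0],[0,0.35,0,0,0],[0,0,0,-1,0],[0,0,0,-1,0],[0,0,0,-1,0],[0,0,0,-1,0],[0,0,0,-1,0],[0,0,0,-1,0],[0,0,0,-1,0],[0,0,0,-1,0],[0,0,0,0,0]]'
python3 -m creep '[[0,0,0,-1,0],[0,0,0,-1,0],[0,0,0,-1,0],[0,0,0,-1,0],[0,0,0,-1,0],[0,0,0,-1,0],[0,0,0,-1,0],[0,0,0,0,0]]'
python3 - <<'E'
from h import *
togo(*goal('right',.06,.04),.092)
p=bot.read_camera("top");b=(200,180,440,340);a=p["pixels"][b[1]:b[3],b[0]:b[2],::-1];cv2.imwrite("pics/top4.png",cv2.resize(a,None,fx=3.3,fy=3.3,interpolation=2))
E
```

```text
time: 19.38
tool_pos: [0.4349, -0.0862, 0.196]
tcp_rot: [-3.01, -0.898, 0.003]
wrist_force: [-0.7, -0.4, 1.0]
width: 0.003
grip_force: 0.0
time: 20.38
tool_pos: [0.4354, -0.0863, 0.1967]
tcp_rot: [-2.521, -1.873, 0.001]
wrist_force: [0.1, -0.6, -0.0]
width: 0.002
grip_force: 0.0
t 20.38 pos [ 0.4354 -0.0863  0.1967] yaw 1.278 F [ 0.1 -0.6 -0. ] shift units [-0.012  0.044  2.094] spin units -0.09
```

View pics/top4.png

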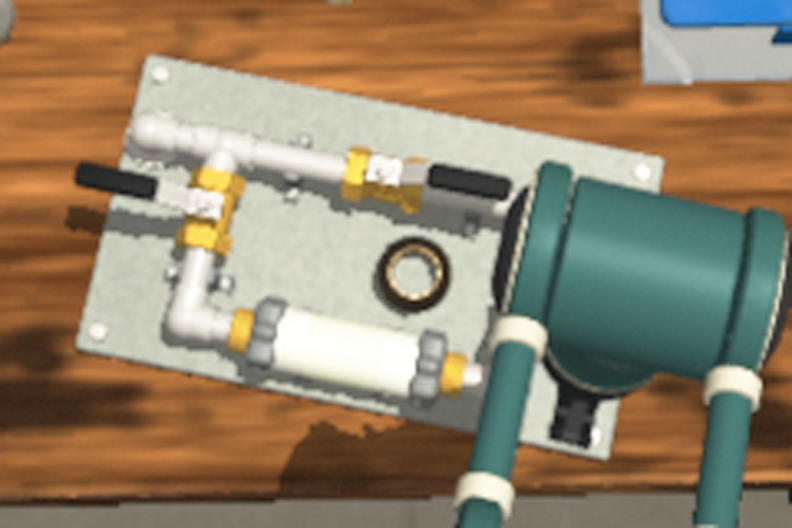

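The left sleeve is now square across its branch, at about (115,180) in the crop. The bypass lever is still along the rear pipe. On to the right lever.

```bash
python3 -m creep '[[0,0.04,0.6,0,0],[0,0,0.6,0,0],[0,0,0.5,0,0],[0,0,0.38,0,0],[0,0,0,0,0]]'
python3 -c "
from h import *
togo(*goal('right',.06,.02),.092)"
```

```text
time: 21.05
tool_pos: [0.436, -0.0865, 0.0917]
tcp_rot: [-2.518, -1.873, 0.004]
wrist_force: [-0.2, 0.3, -0.1]
width: -0.001
grip_force: 0.0
t 21.05 pos [ 0.436  -0.0865  0.0917] yaw 1.279 F [-0.2  0.3 -0.1] shift units [ 0.387  0.025 -0.007] spin units -0.08
```

```bash
python3 -m creep '[[0.13,0,0,0,0],[0.13,0,0,0,0],[0.13,0,0,0,0],[0.126,-0.034,0,1,0],[0.126,-0.034,0,1,0],[0.126,-0.034,0,1,0],[0.126,-0.034,0,1,0],[0.126,-0.034,0,1,0],[0.126,-0.034,0,1,0],[0.126,-0.034,0,1,0],[0,0,0,0,0]]'
python3 -c "
from h import *
togo(*goal('right',.76,.02),.092)"
```

```text
time: 22.42
tool_pos: [0.4575, -0.0252, 0.0936]
tcp_rot: [-3.009, -0.902, 0.001]
wrist_force: [-2.5, 0.6, 0.9]
width: 0.002
grip_force: 0.7
t 22.43 pos [ 0.4575 -0.0252  0.0936] yaw 0.583 F [-2.5  0.6  0.9] shift units [-0.017  0.005  0.032] spin units -0.05
```

```bash
python3 -m creep '[[0.126,-0.03,0.03,1,0],[0.126,-0.034,0,1,0],[0.126,-0.034,0,1,0],[0.126,-0.034,0,1,0],[0.126,-0.034,0,1,0],[0.126,-0.034,0,1,0],[0.126,-0.034,0,1,0],[0.126,-0.034,0,1,0],[0,0,0,0,0]]'
python3 -c "
from h import *
togo(*goal('right',1.571,.02),.092)"
python3 -m creep '[[0.06,0,0,0,0],[0,0,0,0,0]]';python3 -m creep '[[0.06,0,0,0,0],[0,0,0,0,0]]'
```

```text
time: 23.55
tool_pos: [0.5023, -0.0012, 0.0917]
tcp_rot: [-3.123, 0.339, 0.001]
wrist_force: [-1.2, 3.0, -0.5]
width: 0.002
grip_force: 1.1
t 23.55 pos [ 0.5023 -0.0012  0.0917] yaw -0.216 F [-1.2  3.  -0.5] shift units [-0.002  0.006 -0.006] spin units 0.07
time: 23.8
tool_pos: [0.5051, -0.0022, 0.0917]
tcp_rot: [-3.123, 0.342, 0.002]
wrist_force: [-2.5, 3.1, -1.2]
width: -0.0
grip_force: 1.9
time: 24.05
tool_pos: [0.5053, -0.0023, 0.0915]
tcp_rot: [-3.122, 0.343, 0.011]
wrist_force: [-11.5, 5.5, 7.3]
width: -0.002
grip_force: 6.2
```

```bash
python3 -m creep '[[0.06,0,0,0,0],[0.04,0,0,0,0],[0,0,0,0,0]]';  python3 -m creep '[[-0.3,0,0,0,0],[-0.4,0,0,0,0],[0,0,-0.7,0,0],[0,0,-0.8,0,0],[0,0,-0.8,0,0],[0,0.8,0,0,0],[0,0.9,0,0,0],[0,0.9,0,0,0],[0,0.9,0,0,0],[0,0.9,0,0,0],[0,0.9,0,0,0],[0,0.5,0,0,0],[0,0,0,0,0]]'
python3 - <<'E'
from h import *
p=bot.read_camera("top");b=(160,150,520,340);a=p["pixels"][b[1]:b[3],b[0]:b[2],::-1];cv2.imwrite("pics/top5.png",cv2.resize(a,None,fx=2.2,fy=2.2,interpolation=2))
E
```

```text
time: 24.42
tool_pos: [0.5055, -0.0026, 0.0907]
tcp_rot: [-3.122, 0.343, 0.028]
wrist_force: [-24.1, 8.4, 16.4]
width: 0.0
grip_force: 12.5
time: 26.05
tool_pos: [0.4163, -0.2822, 0.2078]
tcp_rot: [3.12, -0.348, 0.004]
wrist_force: [0.3, 0.9, 0.3]
width: 0.002
grip_force: 0.0
```

View pics/top5.png

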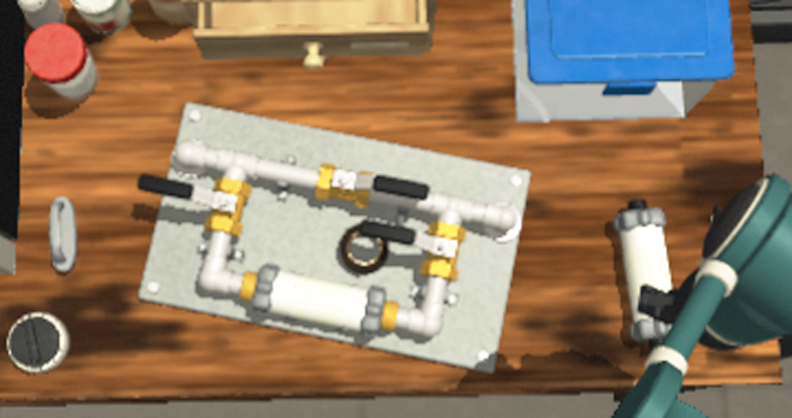

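The bypass sleeve (400,187) lies along the rear pipe. The left (165,187) and right (388,233) sleeves lie across their branches. The spare cartridge and the tape are where they were, and the arm is clear, so I'm handing in.

```bash
python3 -c "
from workcell import bot
print(bot.finish_job())"
```

```text
the job is handed in; nothing more can be done
None
```

The filter set is on bypass: I opened the bypass valve to its stop first, then closed the left and right filter valves to theirs, only pushing with shut fingers; the final picture shows the spare cartridge and tape undisturbed, and I handed the job in at about 26 s.

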